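# Lock the drawbar pin with its linchpin

## Robot

A 6-joint arm with a two-finger parallel gripper is mounted at the origin on the work surface. World frame = base frame: x ahead of the robot, y to its left, z up, the work surface at z = 0. Lengths are in m, angles in rad, forces in N, time in s.
With the tool pointing down it reaches from about 0.35 to 0.875 m from the base axis. Payload 15.5 kg.
Tool frame: the origin (TCP) lies at the very end of the fingers, on their centre line; the grasp point (between the pads) lies manip.grasp_offset behind it (manip.grasp_offset is the distance from the TCP to the grasp point, in m); x points along the fingers, y is the direction in which the jaws open and shut, and the axes are right-handed (so a half turn about x gives the same grasp; the last joint's range is limited). The gripper opens to 85 mm and grips with 20 to 120 N. Pads are 22 mm wide; open, the fingers measure 114 mm over their backs; the gripper's body (76 mm by 85 mm) begins 54 mm behind the grasp point. The pads swing forward as they close: fully open they stand 13 mm farther back than shut.
Start: joints at [1.115, 0.494, 1.345, -0, 1.302, -0.096], TCP at [0.221, 0.585, 0.231] pointing down, gripper open.
Joint ranges: [-2.91, 2.91], [-0.82, 2.16], [0.22, 2.67], [-1.22, 4.37], [0.12, 2.79], [-3.08, 3.08]. Speed limits (rad/s): [1.89, 1.89, 2.57, 3.01, 3.01, 3.01].

## Interface

Orientations are given as a 3x3 rotation matrix whose columns are the frame's x, y, z axes.
In Python, from rig import manip gives the robot as it stands. Calls block until the motion is done:
- manip.move_ptp(position, orientation): joint-space move of the TCP to a pose.
- manip.servo_line(position, ori=None, rate=0.15): straight line of the TCP; ori=None keeps the orientation; rate is the mean speed in m/s.
- manip.goto_joints(angles): joint-space move.
- manip.open() and manip.grasp(squeeze=None): open the fingers fully, or close them until they stop; squeeze is the grip in N (None keeps the last).
- manip.dwell(seconds).
- manip.inverse_kinematics(position, orientation): joint angles nearest the present ones, or None.
- manip.get_obs(): the state.
- manip.get_image(name): name is "scene" or "top" or "wrist"; returns (picture, depth): 384x512x3 uint8, red, green, blue; 384x512 float32, m along the optical axis (not along the pixel's ray), 0 where there is no reading.
- manip.get_calibration(name): a dict with "fx", "fy", "cx", "cy" (pixels), "cam_to_world" (4x4, takes a point from camera to world coordinates); the wrist camera has in their place "mount" (4x4, takes a point from camera to tool coordinates, whose origin is the TCP and whose axes are the tool frame's). Camera axes: x right, y up, looking along -z (the intrinsics and any distortion apply to the point x, -y, -z); pixel columns grow to the right and rows downward; lengths in m; the calibration is good to about 2 mm. A picture is of the moment at which its call begins: read the wrist's pose just before it. get_calibration takes no time and is no camera call.
A pose or a line that the arm cannot do raises manip.MotionError and nothing moves.
- manip.sign_off(): hands the job in, once; it reports no verdict.
The state is a dict: "t": time; "joint_pos": joint angles; "joint_velocities": joint speeds; "joint_efforts": joint torques, N m; "tcp_pos": TCP position; "tcp_rot": TCP orientation; "ft_force": force on the tool from outside, world axes, zero at the start; "moment": the same for the moment, N m; "finger_gap": finger opening in m.
Only numpy, scipy, OpenCV 4.12 (cv2) and the standard library are available. Lean on these libraries where they do the work, as an engineer would, in place of code of your own. Each camera call takes 0.05 s, during which the arm holds its last target. There are 200 camera calls.

## Task

Take the linchpin out of the wooden block and fit it to the pin of the red drawbar clevis in the vise: the pin has rolled and its cross-hole leans to the far side, so feel for it with the linchpin's nose and bring hole and shank into line, gently, never forcing the linchpin against the pin. Push the shank through until the head sits fully home on the pin, ring towards the pin's free end, then swing the ring over that end until it snaps shut, and let go. Leave the punch and drift standing in the block and the other tools where they lie.

Things in the scene. Friction and masses are not known exactly. Their poses are not given: they have to be found in the camera images.
- vise: Blue bench vise, 80 mm jaws, bolted down; origin under the centre of its base, z up, jaws close along x (screw handle to -x), jaw tops 140 mm high. It carries the red clevis (two ears at |y| 15 to 27 mm, 46 mm wide in x, 213 mm high), a drawbar shank rising from it to x = 110 mm, 240 mm high, and the clevis pin. More than 35 N between the linchpin and any of these counts as forcing
- pin_axis (a point): Where the cross-hole crosses the axis of the 22 mm clevis pin: (0, -44, 190) mm in the vise's frame, same axes as the vise. The pin lies along y; the cross-hole is 12 mm wide, straight through it. At the start the pin is rolled about y so that the hole's upper mouth leans 23 to 49 degrees (0.4 to 0.85 rad) towards +x; no reading tells how far: this point does not turn with it
- pin_end (a point): Centre of the clevis pin's free end face, 14 mm from pin_axis towards the vise's -y (14 mm the other way is a washer on the ear). The pin turns stiffly in the ears (0.1 N m, about 9 N at its surface) and stays where it is left. Nose in the hole's mouth, it can be levered round by drawing the nose sideways; pressing straight down beside the hole only jams
- linchpin: Gilt linchpin, 100 g, upright in the block. Origin: centre of the shoulder under its head; z up through the head. Head 16 (x) x 14 (y) x 27 mm high: grasp it 12 to 27 mm above the shoulder (below, the ring enters its y faces). Shank 10 mm thick, 38 mm long along -z. Fully home, the shoulder rests on the pin, 11 mm from the pin's axis. The ring opens towards its +x
- nose (a point): Tip of the linchpin's nose, 38 mm below its shoulder, same axes as the linchpin. The last 2.5 mm of the shank are chamfered at 45 degrees to a flat 5 mm wide
- ring (a joint): Sprung ring of 5 mm wire hinged along the linchpin's y, 7 mm above the shoulder, reaching 50 mm from the hinge, 40 mm wide inside. 0: fully open, towards the linchpin's +x and 7 degrees above level; grows as it swings down and in; 1.7: shut, along the shank, bow under the nose. Over-centre spring: pushes open below 0.85 rad, snaps shut beyond; at most 0.12 N m, 2.5 N at the bow
- ring_arc (a point): Middle of the ring's bow, 50 mm from the hinge (centre of the wire)
- block: Hardwood block 220 x 60 x 50 mm, fixed; origin under its centre, length along x; three 12 mm holes 44 mm deep at x = -75, 0, 75 mm hold linchpin, punch and drift in any order
- punch: Centre punch with a blue sleeve, 10 mm thick, 95 mm long, standing in the block; origin at its lower tip
- drift: Brass drift, 10 mm thick, 90 mm long, standing in the block; origin at its lower end
- hammer: Hammer lying on the bench beyond the work
- screwdriver: Red screwdriver lying on the bench
- file: Flat file with a wooden handle, 310 mm, lying on the bench
- wrench: Wrench lying on the bench
- pull_handle: Brass bow handle, 130 mm, lying on the bench
- tin: Open steel tin, 74 mm wide, 85 mm high

How it is judged:
On the way, in this order (a step that is already met when the one before it is completed fails the run):
1. the linchpin's shank is through the cross-hole and its head is home on the clevis pin, the ring still open and towards the pin's free end (distance between linchpin and pin_axis below 0.0135 m and distance between nose and pin_axis below 0.03 m and value of joint ring below 0.85 rad and y of ring_arc in the frame of pin_axis below -0.035 m), for 0.2 s.
2. the ring has snapped shut over the pin end (distance between linchpin and pin_axis below 0.0135 m and distance between nose and pin_axis below 0.03 m and value of joint ring above 1.5 rad), for 0.2 s.
At the end, for the whole second after the job is handed in: The linchpin sits through the cross-hole, head home (shoulder within 13.5 mm of the pin's axis, nose within 30 mm of it on the far side), its ring shut over the pin end (beyond 1.5 rad), all at rest (all of step 2 and linear speed of linchpin below 0.02 m/s); the robot touches nothing.
It fails at once if the linchpin is forced: more than 35 N between it and the clevis pin, clevis or vise (contact force between linchpin and vise above 35 N).
It fails at once if punch or drift moved more than 20 mm, or another tool more than 30 mm (distance of any of punch, drift from where it was at the start of the episode above 0.02 m or distance of any of hammer, screwdriver, file, wrench, pull_handle, tin from where it was at the start of the episode above 0.03 m).
It also fails if it takes over 72 s, if anything falls off the work surface, if the arm or the gripper's body presses on something with over 40 N, if the wrist force passes 120 N, or if a joint passes its speed limit or range.

## Working session

There is one attempt and no reset: what is moved stays moved. The work goes in short steps, each a Python script; the robot and the scene stay as the last script left them, time stands still between calls to the robot, and variables do not carry over. Pictures are saved under pics/ and viewed, about 8 in all and at most 12, crops included, and the job is handed in when it is done.

```bash
ls; mkdir -p pics
python3 - <<'E'
from rig import manip
import numpy as np,cv2
for n in ["scene","top"]:
    im,d=manip.get_image(n); np.savez(f"{n}.npz",im=im,d=d)
    cv2.imwrite(f"pics/{n}0.png",im[:,:,::-1])
    print(n,manip.get_calibration(n))
print(manip.get_calibration("wrist"),manip.grasp_offset)
o=manip.get_obs();print(o)
E
```

```text
pics
scene {'fx': 393.3064418628212, 'fy': 393.3064418628212, 'cx': 250.34062768217333, 'cy': 190.33212866942176, 'cam_to_world': array([[ 0.75167569, -0.48376538,  0.44827973,  1.05650341],
       [ 0.65949964,  0.54449685, -0.51825033, -0.58323988],
       [ 0.00662467,  0.68519649,  0.72832814,  0.97773002],
       [ 0.        ,  0.        ,  0.        ,  1.        ]])}
top {'fx': 487.7545966068567, 'fy': 487.7545966068567, 'cx': 250.69075082374007, 'cy': 195.27901840729277, 'cam_to_world': array([[ 0.02582632,  0.99764485, -0.06354337,  0.45186218],
       [-0.99964724,  0.02616764,  0.00454485, -0.00183641],
       [ 0.00619692,  0.06340358,  0.99796873,  1.58176659],
       [ 0.        ,  0.        ,  0.        ,  1.        ]])}
{'fx': 311.4743211404758, 'fy': 311.4743211404758, 'cx': 256.0776536979129, 'cy': 186.18835068150833, 'mount': array([[-1.05619829e-03,  3.11000888e-01, -9.50409034e-01,
        -1.42230509e-01],
       [ 9.99999333e-01,  7.72726945e-04, -8.58450193e-04,
        -9.24166515e-04],
       [ 4.67427897e-04, -9.50409307e-01, -3.11001497e-01,
        -8.0113
[... 197 characters left out ...]
4e-06,
        1.30254252e+00, -9.54889570e-02]), 'joint_velocities': array([-0.00125003, -0.00072264, -0.00263573,  0.00163729, -0.00100358,
       -0.00111899]), 'joint_efforts': array([ 9.91764573e-04, -8.83589101e+01, -3.84562469e+01, -1.46472926e-04,
        5.02809897e-03, -3.15251441e-05]), 'tcp_pos': array([0.22048486, 0.58445065, 0.23073776]), 'tcp_rot': array([[-5.16055858e-04,  3.53030790e-01,  9.35611562e-01],
       [-1.05986013e-03,  9.35610968e-01, -3.53031150e-01],
       [-9.99999305e-01, -1.17380119e-03, -1.08664261e-04]]), 'ft_force': array([-0.62685675,  0.25989018,  0.49830836]), 'moment': array([ 0.01510952, -0.01719732,  0.02657267]), 'finger_gap': 0.08532692225017201}
```

View pics/scene0.png

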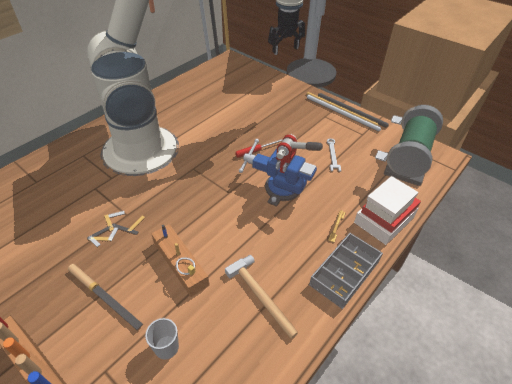

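View pics/top0.png

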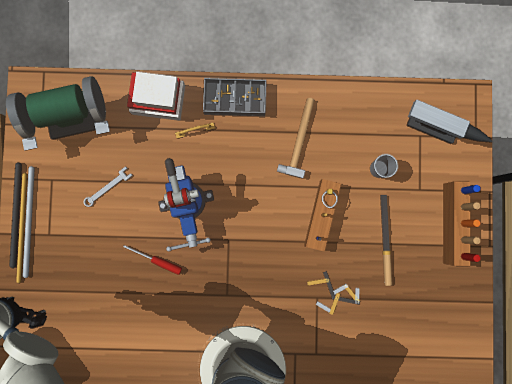

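The top view shows the block at about (323,215), with the ring-bearing linchpin at its far end (330,198), and the vise at (185,205). Its drawbar shank points away at (170,165), and the screw handle is near at (190,243). So vise +x points away from the robot, and the pin's free end faces the block.

```bash
cat > h.py <<'E'
from rig import manip
import numpy as np,cv2
def calib(n,o=None):
    c=manip.get_calibration(n)
    if n=="wrist":
        T=np.eye(4);T[:3,:3]=o["tcp_rot"];T[:3,3]=o["tcp_pos"];M=T@c["mount"]
    else: M=c["cam_to_world"]
    return c,M
def ray(c,M,u,v):
    d=np.array([(u-c["cx"])/c["fx"],-(v-c["cy"])/c["fy"],-1.0])
    return M[:3,3],M[:3,:3]@d
def plane(c,M,u,v,z):
    p,d=ray(c,M,u,v);return p+d*(z-p[2])/d[2]
def proj(c,M,P):
    q=M[:3,:3].T@(np.asarray(P)-M[:3,3]);return c["cx"]+c["fx"]*q[0]/-q[2],c["cy"]-c["fy"]*q[1]/-q[2]
def cloud(c,M,d):
    v,u=np.mgrid[:d.shape[0],:d.shape[1]]
    P=np.stack([(u-c["cx"])/c["fx"]*d,-(v-c["cy"])/c["fy"]*d,-d],-1)
    return P@M[:3,:3].T+M[:3,3]
def down(a):
    "tool pointing down, tool z (camera side) at heading a in world xy"
    z=np.array([np.cos(a),np.sin(a),0]);x=np.array([0,0,-1.]);return np.stack([x,np.cross(z,x),z],1)
def snap(n,name):
    o=manip.get_obs();im,d=manip.get_image(n);c,M=calib(n,o)
    cv2.imwrite(f"pics/{name}.png",im[:,:,::-1]);np.savez(f"{name}.npz",im=im,d=d,M=M);return im,d,c,M
E
python3 - <<'E'
from h import *
f=np.load("top.npz");c,M=calib("top");P=cloud(c,M,f["d"])
for n,(u,v) in dict(lp=(330,198),mid=(325,215),near=(320,238),vise=(180,200),dr=(170,162),handle=(190,243),b1=(340,184),b2=(310,246)).items(): print(n,P[v,u].round(3),plane(c,M,u,v,.05).round(3))
hsv=cv2.cvtColor(f["im"],cv2.COLOR_RGB2HSV)
w=np.zeros(hsv.shape[:2],bool);w[140:260,140:220]=1
for nm,m in dict(blue=(hsv[...,0]>105)&(hsv[...,0]<130)&(hsv[...,1]>120),red=((hsv[...,0]<6)|(hsv[...,0]>174))&(hsv[...,1]>150)).items():
    q=P[m&w&(P[...,2]>.05)];print(nm,len(q),q.mean(0).round(3),q.min(0).round(3),q.max(0).round(3))
    ctr,sz,a=cv2.minAreaRect((q[:,:2]*1000).astype(np.float32));print(ctr,sz,a)
t=cv2.resize(f["im"][140:260,140:220],None,fx=5,fy=5,interpolation=cv2.INTER_CUBIC)
t2=cv2.resize(np.load("scene.npz")["im"][120:220,235:335],(400,400),interpolation=cv2.INTER_CUBIC)
t2=cv2.copyMakeBorder(t2,0,200,0,0,cv2.BORDER_CONSTANT)
cv2.imwrite("pics/crop.png",np.hstack([t,t2])[:,:,::-1])
# move to look at block
E
```

```text
lp [ 0.547 -0.259  0.049] [ 0.547 -0.259  0.05 ]
mid [ 0.492 -0.237  0.094] [ 0.493 -0.244  0.05 ]
near [ 0.422 -0.221  0.107] [ 0.421 -0.229  0.05 ]
vise [0.521 0.19  0.211] [0.529 0.213 0.05 ]
dr [0.624 0.217 0.24 ] [0.648 0.249 0.05 ]
handle [0.397 0.172 0.095] [0.395 0.177 0.05 ]
b1 [ 0.592 -0.289  0.052] [ 0.592 -0.29   0.05 ]
b2 [ 0.395 -0.198  0.05 ] [ 0.395 -0.198  0.05 ]
blue 652 [0.498 0.188 0.128] [ 0.423 -0.002  0.067] [0.628 0.245 1.582]
(484.1837463378906, 147.8105010986328) (268.28997802734375, 147.56698608398438) 49.000144958496094
red 154 [0.526 0.197 0.212] [ 0.452 -0.002  0.154] [0.555 0.229 1.582]
(508.5906066894531, 110.85978698730469) (245.4468536376953, 58.56661605834961) 76.70098114013672
```

View pics/crop.png

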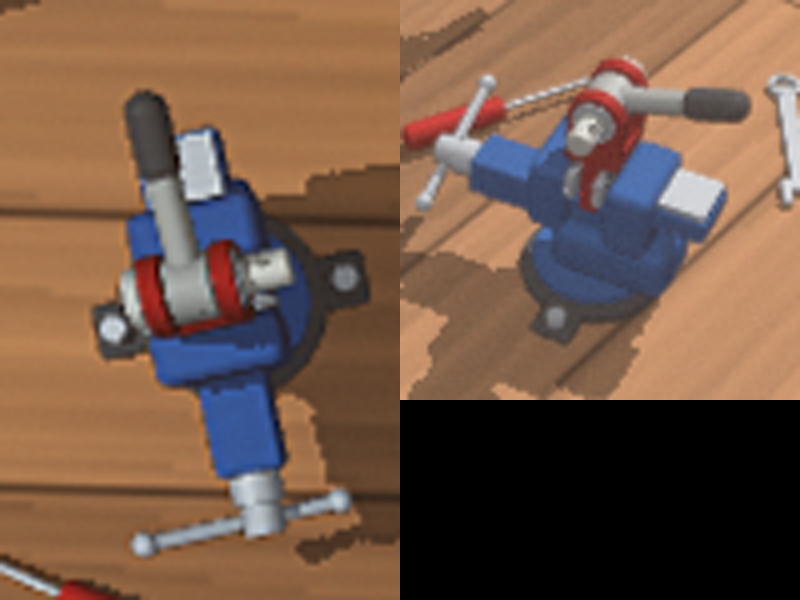

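The crop shows the red clevis with its pin end to the right at crop (275,268), and a dark hole in it. The vise +x heading is about +12°. Next, wrist views of the pin from the far side, then of the linchpin.

Run:
```python
from h import *
ps=np.array([.53,.15]);
manip.move_ptp(np.r_[ps,.33],down(np.radians(-168)))
im,d,c,M=snap("wrist","w1")
manip.move_ptp([.54,-.225,.24],down(np.radians(-80)))
im2,d2,c,M2=snap("wrist","w2")
print(manip.get_obs()["t"])
cv2.imwrite("pics/w12.png",np.vstack([im[40:340],im2[40:340]])[:,:,::-1])
```

```text
4.1333
```

View pics/w12.png

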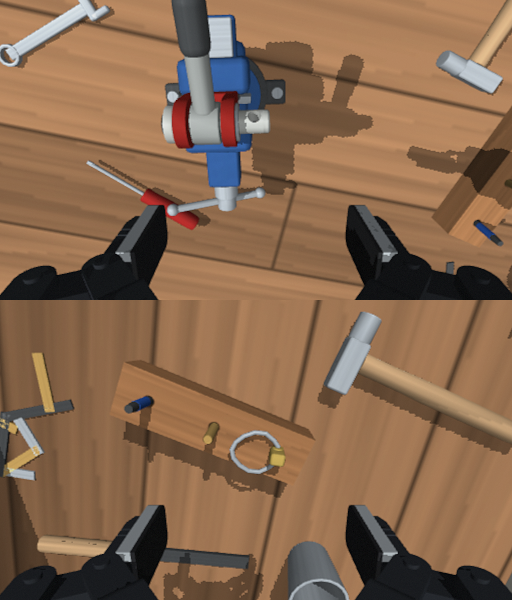

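The pin's stub end shows at (258,161) in w1 with the dark hole in its upper part. In w2 the linchpin head is at (277,197), with its ring opening left along the block to about (232,192). Now measuring both from these.

Run:
```python
from h import *
f=np.load("w2.npz");c=manip.get_calibration("wrist");M=f["M"];P=cloud(c,M,f["d"]);im=f["im"]
hsv=cv2.cvtColor(im,cv2.COLOR_RGB2HSV)
sub=(slice(165,215),slice(222,295))
p=P[sub].reshape(-1,3);h=hsv[sub].reshape(-1,3)
top=p[(p[:,2]>.070)&(p[:,2]<.085)];print("headtop",len(top),top.mean(0).round(4),top.min(0).round(4),top.max(0).round(4))
print(cv2.minAreaRect((top[:,:2]*1000).astype(np.float32)))
ring=p[(h[:,1]<60)&(h[:,2]>120)&(p[:,2]>.053)];print("ring",len(ring),ring.mean(0).round(4),ring.min(0),ring.max(0))
blk=P[(np.abs(P[...,2]-.05)<.003)];blk=blk[(np.abs(blk[:,0]-.49)<.14)&(np.abs(blk[:,1]+.24)<.1)]
print("block",len(blk),cv2.minAreaRect((blk[:,:2]*1000).astype(np.float32)))
f=np.load("w1.npz");M=f["M"];P=cloud(c,M,f["d"]);im=f["im"];hsv=cv2.cvtColor(im,cv2.COLOR_RGB2HSV)
red=((hsv[...,0]<6)|(hsv[...,0]>174))&(hsv[...,1]>150)&(P[...,2]>.2)&(P[...,2]<.22)
q=P[red];print("red",len(q),q.mean(0).round(4),cv2.minAreaRect((q[:,:2]*1000).astype(np.float32)))
bl=(hsv[...,0]>100)&(hsv[...,1]>120)&(np.abs(P[...,2]-.14)<.004);q=P[bl];print("jaw",len(q),cv2.minAreaRect((q[:,:2]*1000).astype(np.float32)))
s=P[140:185,244:275].reshape(-1,3);s=s[(s[:,2]>.18)&(s[:,2]<.21)];print("stub",len(s),s.mean(0).round(4),s.min(0).round(4),s.max(0).round(4))
print(cv2.minAreaRect((s[:,:2]*1000).astype(np.float32)))
cv2.imwrite("pics/z.png",np.vstack([cv2.resize(im[130:190,215:285],None,fx=8,fy=8,interpolation=cv2.INTER_CUBIC)])[:,:,::-1])
```

```text
headtop 195 [ 0.5679 -0.2556  0.0758] [ 0.5603 -0.2631  0.0706] [ 0.576  -0.2496  0.078 ]
((568.1571655273438, -256.3543395996094), (15.656882286071777, 13.525589942932129), 0.11953504383563995)
ring 436 [ 0.5393 -0.2538  0.066 ] [ 0.51695539 -0.28138786  0.05710304] [ 0.5700042  -0.14658547  0.38236266]
block 9409 ((495.2626647949219, -240.49639892578125), (60.9506721496582, 220.54507446289062), 77.42022705078125)
red 1234 [0.5321 0.1986 0.209 ] ((534.3764038085938, 197.9403076171875), (46.79579162597656, 54.03748321533203), 14.74782943725586)
jaw 276 ((501.5588684082031, 175.369384765625), (37.334869384765625, 88.60868835449219), 49.48446273803711)
stub 606 [0.5423 0.1526 0.1963] [0.5291 0.1388 0.1804] [0.5536 0.1657 0.2022]
((541.3026733398438, 152.2728729248047), (21.210350036621094, 23.180891036987305), 12.213227272033691)
```

View pics/z.png

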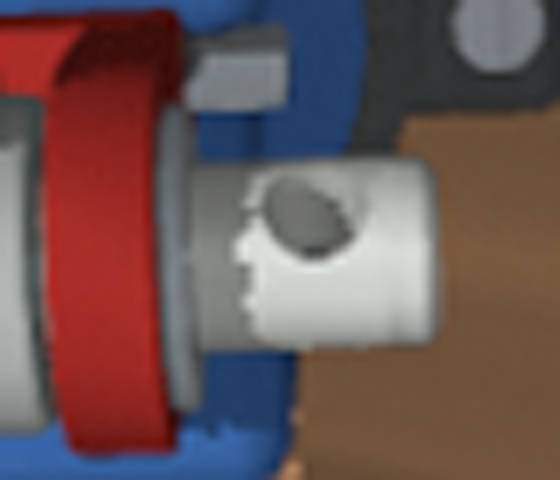

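The zoom shows the stub spanning rows 158 to 347 and columns 198 to 437. The hole mouth is centred at zoom (314,218), well above the axis row 253, so it leans towards +x. Computing the numbers.

Run:
```python
from h import *
c=manip.get_calibration("wrist");f=np.load("w1.npz");M=f["M"]
Z=lambda x,y:(215+x/8-.44,130+y/8-.44)
# edges -> axis dir and centre on plane .19: tangent planes bisect
C=M[:3,3]
def un(u,v):
    d=ray(c,M,u,v)[1];return d/np.linalg.norm(d)
res=[]
for x in (205,425):
    a,b=un(*Z(x,159)),un(*Z(x,348)); d=a+b; res.append(C+d*(.19-C[2])/d[2])
ax=res[1]-res[0];print("axis pts",np.round(res,4),"yaw",np.degrees(np.arctan2(ax[0],-ax[1])))
psi=np.arctan2(ax[0],-ax[1])
e=plane(c,M,*Z(437,253),.195);w=plane(c,M,*Z(198,253),.195);print("end",e.round(4),"washer",w.round(4))
xv=np.array([np.cos(psi),np.sin(psi),0]);yv=np.array([-np.sin(psi),np.cos(psi),0])
r0=res[0]; s=((e+w)/2-r0)@yv; pa=r0+yv*s; pa[2]=.19;print("pin_axis",pa.round(4),"len",np.linalg.norm(e-w))
# hole mouth: ray-cylinder
d=un(*Z(314,218)); A=np.array([d@xv,d[2]]);B=np.array([(C-pa)@xv,C[2]-.19])
k=np.roots([A@A,2*A@B,B@B-.011**2]);t=min(k.real);h=C+t*d-pa
print("hole",np.degrees(np.arctan2(h@xv,h[2])),(h@yv).round(4),k)
# ring
f=np.load("w2.npz");M=f["M"];P=cloud(c,M,f["d"])
sub=P[160:230,215:290].reshape(-1,3);hs=cv2.cvtColor(f["im"],cv2.COLOR_RGB2HSV)[160:230,215:290].reshape(-1,3)
m=(sub[:,2]>.0545)&(sub[:,2]<.072)&(hs[:,1]<70);q=sub[m];print(len(q),q.mean(0).round(4))
(cx,cy),r=cv2.minEnclosingCircle((q[:,:2]*1000).astype(np.float32));print("ring circ",cx,cy,r)
hd=np.array([.5683,-.2566]);v=np.array([cx,cy])/1000-hd;print("lp heading",np.degrees(np.arctan2(v[1],v[0])),np.linalg.norm(v))
np.save("psi.npy",[psi]);
# reachability
g=np.arctan2(v[1],v[0])
for nm,s in (("z=-lpx",np.pi),("z=lpx",0)):
    print(nm,manip.inverse_kinematics(np.r_[hd,.064],down(g+s)))
    for tilt in (0,.4,.8):
        a=psi-np.pi/2+s; R=down(a); k,_=cv2.Rodrigues(yv*tilt)
        print(tilt,manip.inverse_kinematics(pa+k@np.array([0,0,.05]),k@R))
```

```text
axis pts [[0.5377 0.1671 0.19  ]
 [0.5431 0.1421 0.19  ]] yaw 12.086840742746537
end [0.5446 0.1412 0.195 ] washer [0.5389 0.1679 0.195 ]
pin_axis [0.5405 0.1543 0.19  ] len 0.02725451465473829
hole 34.87197086053376 0.0004 [0.30040228 0.28001614]
494 [ 0.5407 -0.2557  0.0621]
ring circ 544.090087890625 -255.09324645996094 27.424795150756836
lp heading 176.43867310352172 0.024256754741186742
z=-lpx [-5.19847619e-01  6.83932708e-01  1.50919918e+00 -4.44089210e-16
  9.48460763e-01 -2.02848707e+00]
0 None
0.4 None
0.8 None
z=lpx [-5.19847619e-01  6.83932708e-01  1.50919918e+00 -4.44089210e-16
  9.48460763e-01  1.11310559e+00]
0 [ 1.71798686e-01  3.96357343e-01  1.49138518e+00 -4.44089210e-16
  1.25385013e+00 -3.91564808e-02]
0.4 [ 0.18008193  0.63823651  1.13005774 -0.01227128  1.77311264 -0.0309034 ]
0.8 [ 0.18474857  0.90629137  0.79300426 -0.02400655  2.24198502 -0.03319231]
```

Run:
```python
from h import *
R=down(np.radians(177));xy=[.5683,-.2566]
manip.move_ptp(np.r_[xy,.16],R)
manip.servo_line(np.r_[xy,.0645],rate=.08)
o=manip.get_obs();print(o["t"],o["ft_force"].round(1))
manip.grasp(80);o=manip.get_obs();print(o["finger_gap"],o["ft_force"].round(1),o["tcp_pos"].round(4))
manip.servo_line(np.r_[xy,.16],rate=.08)
o=manip.get_obs();print(o["t"],o["finger_gap"],o["ft_force"].round(1))
im,d,c,M=snap("wrist","w3")
cv2.imwrite("pics/w3.png",cv2.resize(im[180:384,130:390],None,fx=3,fy=2.9)[:,:,::-1])
```

```text
7.1 [ 0.3  0.1 -0.4]
0.011687056499801429 [-1.5  0.7  5.1] [ 0.5685 -0.2567  0.0648]
9.1083 0.011694978953536973 [ 0.6 -0.7 -2. ]
```

View pics/w3.png

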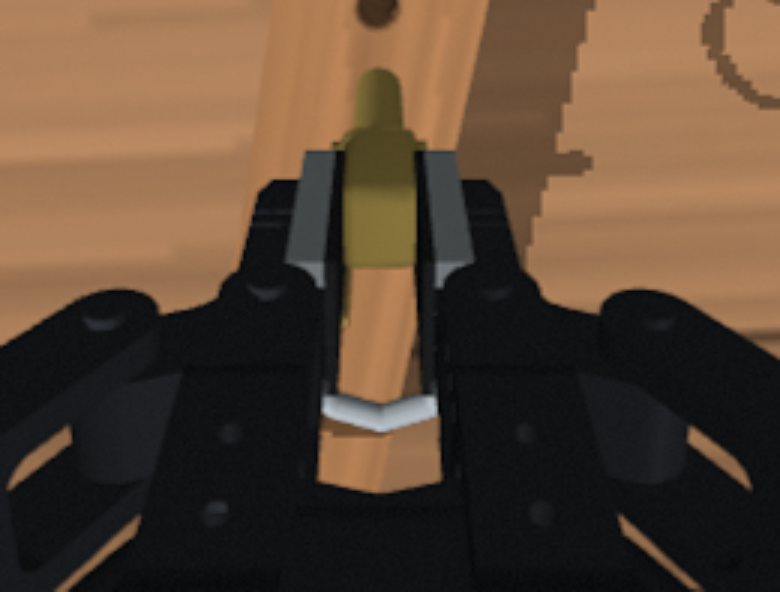

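The linchpin is held upright between the pads, with its head at crop rows 130 to 265 and its nose at row 68. Working out the head's offset in the tool frame.

Run:
```python
from h import *
c=manip.get_calibration("wrist");M=c["mount"]
f=np.load("w3.npz");col=f["im"][200:280,257].astype(int);d=f["d"][200:280,257]
for i in range(0,80,2): print(200+i,col[i],d[i].round(4),end=" | " if i%6 else "\n")
print()
def atz(v,z,u=256.7):
    p,dd=ray(c,M,u,v);return (p+dd*(z-p[2])/dd[2]).round(4)
for z in (-.004,-.006,-.008,-.010,-.012): print(z,atz(271.2,z),atz(224.8,z),atz(203.4,z+.003))
```

```text
200 [167 118  78] 0.2702
202 [165 118  78] 0.2694 | 204 [80 70 35] 0.2057 | 206 [83 72 37] 0.2015
208 [84 71 36] 0.1992 | 210 [84 73 38] 0.1964 | 212 [82 71 35] 0.1926
214 [82 70 36] 0.1903 | 216 [82 70 36] 0.1872 | 218 [81 70 34] 0.184
220 [82 69 35] 0.182 | 222 [81 69 35] 0.1786 | 224 [81 69 36] 0.1697
226 [79 68 34] 0.1666 | 228 [80 69 36] 0.1637 | 230 [79 69 34] 0.1613
232 [81 70 36] 0.16 | 234 [81 69 35] 0.158 | 236 [83 72 38] 0.1554
238 [81 70 35] 0.1536 | 240 [82 70 35] 0.1511 | 242 [84 72 37] 0.1499
244 [94 80 40] 0.1492 | 246 [111  95  49] 0.1483 | 248 [122 104  54] 0.1472
250 [129 111  57] 0.1471 | 252 [132 113  58] 0.1474 | 254 [132 113  58] 0.1478
256 [133 113  60] 0.1488 | 258 [132 113  59] 0.1485 | 260 [132 112  58] 0.1491
262 [133 114  59] 0.1494 | 264 [132 114  60] 0.1491 | 266 [132 113  59] 0.1495
268 [132 114  60] 0.1498 | 270 [126 109  56] 0.1508 | 272 [139 105  63] 0.153
274 [172 122  81] 0.2919 | 276 [172 122  81] 0.2918 | 278 [172 122  81] 0.2934

-0.004 [-0.0278  0.0009 -0.004 ] [ 0.0181  0.001  -0.004 ] [ 0.059  0.001 -0.001]
-0.006 [-0.0308  0.0009 -0.006 ] [ 0.0139  0.001  -0.006 ] [ 0.0538  0.001  -0.003 ]
-0.008 [-0.0338  0.0009 -0.008 ] [ 0.0096  0.001  -0.008 ] [ 0.0487  0.001  -0.005 ]
-0.01 [-0.0368  0.0009 -0.01  ] [ 0.0054  0.001  -0.01  ] [ 0.0436  0.001  -0.007 ]
-0.012 [-0.0399  0.0009 -0.012 ] [ 0.0012  0.001  -0.012 ] [ 0.0385  0.001  -0.009 ]
```

Run:
```python
from h import *
c=manip.get_calibration("wrist");M=c["mount"];f=np.load("w3.npz");P=cloud(c,M,f["d"])
g=lambda a,b:(np.median(P[a:b,250:264].reshape(-1,3),0)*1000).round(1)
for a,b in ((205,207),(214,220),(224,226),(226,232),(232,238),(238,243),(246,249),(250,256),(256,262),(262,268),(269,271)): print(a,b,g(a,b))
m=(f["im"][...,0]>70)&(f["d"]<.165)&(f["im"][...,2]<70)&(f["im"][...,0]>f["im"][...,2]+35)
v,u=np.nonzero(m);print(len(u),u.min(),u.max(),np.median(P[m][:,1]))
```

```text
205 207 [47.8  0.9 -3.8]
214 220 [30.4  0.9 -3.8]
224 226 [11.2  0.9 -7.5]
226 232 [ 6.2  0.9 -7.5]
232 238 [-0.6  0.7 -7.4]
238 243 [-6.5  0.9 -7.4]
246 249 [-11.2   0.9  -6.3]
250 256 [-11.8   0.7  -3.8]
256 262 [-11.9   1.   -0.4]
262 268 [-11.9   1.    2.6]
269 271 [-11.8   0.9   5.5]
1259 4 511 0.0008478266095815756
```

```bash
cat >> h.py <<'E'
psi=np.radians(12.5);xv=np.array([np.cos(psi),np.sin(psi),0]);yv=np.array([-np.sin(psi),np.cos(psi),0]);zv=np.array([0,0,1.])
pa=np.array([.5403,.1552,.19])
def tool(phi): # phi tilt rad
    return cv2.Rodrigues(yv*phi)[0]@down(psi-np.pi/2)
L=np.array([.053,0,.0007]) # nose in tool
def tcp(nx,ny,nz,phi,L=L): # nose position in pin frame (m)
    return pa+nx*xv+ny*yv+nz*zv-tool(phi)@L
def nose():
    o=manip.get_obs();p=o["tcp_pos"]+o["tcp_rot"]@L-pa
    return np.array([p@xv,p@yv,p[2]]),o
def vf(f): return np.array([f@xv,f@yv,f[2]])
E
python3 - <<'E'
from h import *
p=manip.get_obs()["tcp_pos"];manip.servo_line([p[0],p[1],.28],rate=.2)
phi=np.radians(32);th=np.radians(35);h=np.array([np.sin(th),0,np.cos(th)])
manip.move_ptp(tcp(*(h*.08),phi),tool(phi))
manip.servo_line(tcp(*(h*.022),phi),rate=.05)
n,o=nose();print(n.round(4),o["t"],vf(o["ft_force"]).round(2))
im,d,c,M=snap("wrist","w4");im2,_,c2,M2=snap("scene","s4")
print(proj(c2,M2,pa))
a=cv2.resize(im[130:290,170:340],None,fx=3.5,fy=3.5,interpolation=cv2.INTER_CUBIC)[:520]
cv2.imwrite("pics/w4.png",np.hstack([a,np.zeros((a.shape[0],5,3),np.uint8)])[:,:,::-1])
u,v=map(int,proj(c2,M2,pa));b=cv2.resize(im2[v-50:v+40,u-40:u+50],None,fx=5,fy=5,interpolation=cv2.INTER_CUBIC);cv2.imwrite("pics/s4.png",b[:,:,::-1])
E
```

```text
[ 0.0129 -0.      0.0182] 12.8167 [ 0.9  -0.36 -0.48]
(np.float64(281.3875230986315), np.float64(153.2308582162458))
```

View pics/s4.png

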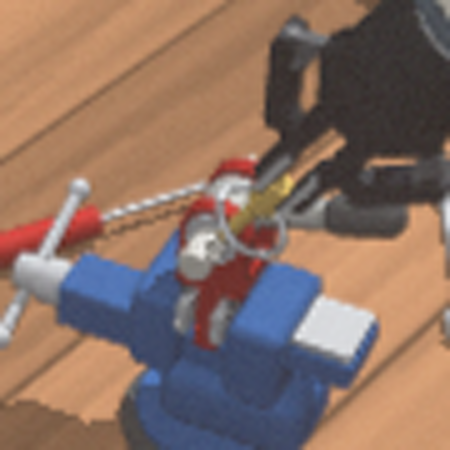

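View pics/w4.png

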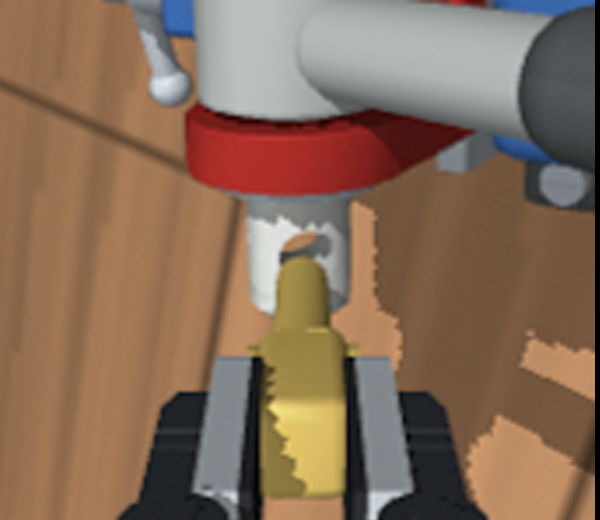

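Both views show the nose just short of the mouth. In the wrist crop I can see daylight through the hole at (305,243), so it is nearly aligned. The hole centre sits a little right of the pin centre (300), so the lean is about 36°. Next, a check of the y-alignment by projection.

Run:
```python
from h import *
c=manip.get_calibration("wrist");M=np.load("w4.npz")["M"]
def cr(x,y,z):
    u,v=proj(c,M,pa+x*xv+y*yv+z*zv);return round((u-170)*3.5,1),round((v-130)*3.5,1)
t=np.radians(32);lat=np.array([np.cos(t),-np.sin(t)]);up=np.array([np.sin(t),np.cos(t)])
for nm,y in (("washer",.014),("end",-.014),("mid",0)):
  for s in (-1,0,1):
    q=lat*.011*s+up*.011*(s==0); print(nm,s,cr(q[0],y,q[1]))
t=np.radians(36)
for dy in (-.006,0,.006): print("hole",dy,cr(.011*np.sin(t),dy,.011*np.cos(t)))
n,o=nose();print("nose",cr(*n),n)
```

```text
washer -1 (np.float64(243.7), np.float64(174.0))
washer 0 (np.float64(296.3), np.float64(190.1))
washer 1 (np.float64(349.3), np.float64(174.0))
end -1 (np.float64(245.8), np.float64(298.0))
end 0 (np.float64(296.5), np.float64(319.2))
end 1 (np.float64(347.5), np.float64(298.0))
mid -1 (np.float64(244.7), np.float64(237.2))
mid 0 (np.float64(296.4), np.float64(255.9))
mid 1 (np.float64(348.4), np.float64(237.2))
hole -0.006 (np.float64(300.2), np.float64(283.3))
hole 0 (np.float64(300.2), np.float64(255.9))
hole 0.006 (np.float64(300.2), np.float64(228.0))
nose (np.float64(302.7), np.float64(277.1)) [ 1.28396693e-02 -1.39901326e-05  1.81843588e-02]
```

```bash
sed -i 's/^pa=.*/pa=np.array([.5403,.1552,.19])+.0006*xv-.0005*yv/' h.py
cat >> h.py <<'E'
def probe(pts,phis,f0,lim=12,rate=.02,quiet=2):
    for i,(p,ph) in enumerate(zip(pts,phis)):
        manip.servo_line(tcp(*p,ph),tool(ph),rate=rate)
        n,o=nose();f=vf(o["ft_force"])-f0
        if i%quiet==0 or np.linalg.norm(f)>lim: print(i,(np.array(p)*1e3).round(1),"act",(n*1e3).round(1),"f",f.round(1),"m",(np.array([o["moment"]@xv,o["moment"]@yv])).round(2))
        if np.linalg.norm(f)>lim: print("STOP");return i
    return None
E
python3 - <<'E'
from h import *
phi=np.radians(34);th=np.radians(36);h=np.array([np.sin(th),0,np.cos(th)])
manip.servo_line(tcp(*(h*.018),phi),tool(phi),rate=.03);manip.dwell(.2)
f0=vf(manip.get_obs()["ft_force"]);np.save("f0.npy",f0)
rs=np.arange(.017,-.0005,-.001)
probe([h*r for r in rs],[phi]*len(rs),f0)
print(manip.get_obs()["t"])
E
```

```text
0 [10.   0.  13.8] act [ 9.9  0.  13.8] f [ 0.1 -0.8  0.4] m [ 0.03 -0.37]
2 [ 8.8  0.  12.1] act [ 8.8  0.  12.1] f [ 0.  -1.  -0.3] m [-0.03 -0.35]
4 [ 7.6  0.  10.5] act [ 7.6 -0.  10.5] f [ 0.  -1.2  0.1] m [-0.04 -0.35]
6 [6.5 0.  8.9] act [ 6.4 -0.   8.9] f [-0.  -0.5  0.4] m [ 0.05 -0.35]
8 [5.3 0.  7.3] act [5.3 0.  7.2] f [ 1.1 -1.   0. ] m [-0.07 -0.37]
10 [4.1 0.  5.7] act [4.1 0.  5.6] f [ 0.7 -0.8 -0.4] m [ 0.02 -0.46]
12 [2.9 0.  4. ] act [2.9 0.  4. ] f [ 1.3 -1.5 -0.3] m [ 0.04 -0.58]
14 [1.8 0.  2.4] act [ 1.7 -0.   2.4] f [ 0.5 -0.3 -0.9] m [ 0.02 -0.62]
16 [0.6 0.  0.8] act [0.6 0.  0.7] f [ 1.3 -0.4 -0.3] m [ 0.01 -0.64]
17.9167
```

The nose entered the hole with about 1 N. I'll push a bit deeper, swing the pin upright about its axis, and go on.

Run:
```python
from h import *
f0=np.load("f0.npy");D=np.radians
u=lambda t:np.array([np.sin(t),0,np.cos(t)])
th=D(36);rs=np.arange(-.001,-.0145,-.0015)
if probe([u(th)*r for r in rs],[D(34)]*len(rs),f0) is None:
    a=D(np.arange(34,-.1,-2)); probe([u(t)*-.014 for t in a],a,f0,lim=18,rate=.02)
n,o=nose();print(o["t"],o["finger_gap"])
```

```text
0 [-0.6 -0.  -0.8] act [-0.6 -0.  -0.8] f [ 1.6 -1.6 -0.7] m [-0.02 -0.76]
2 [-2.4 -0.  -3.2] act [-2.4 -0.  -3.3] f [ 2.3 -0.3 -2.1] m [-0.03 -0.84]
4 [-4.1 -0.  -5.7] act [-4.2  0.  -5.7] f [ 1.5 -0.6 -3.1] m [ 0.05 -0.95]
6 [-5.9 -0.  -8.1] act [-5.9 -0.  -8.2] f [ 3.3 -1.3 -2.9] m [ 0.01 -1.1 ]
8 [ -7.6  -0.  -10.5] act [ -7.7  -0.  -10.6] f [ 3.4 -0.3 -2.8] m [ 0.01 -1.33]
0 [ -7.8  -0.  -11.6] act [ -8.   -0.  -11.6] f [ 3.1 -1.4 -1. ] m [-0.02 -0.83]
2 [ -7.   -0.  -12.1] act [ -7.1   0.  -11.9] f [ 3.  -1.1 -1.8] m [ 0.06 -0.83]
4 [ -6.1  -0.  -12.6] act [ -6.2  -0.  -12.4] f [ 1.4 -1.1 -1.9] m [ 0.01 -0.69]
6 [ -5.2  -0.  -13. ] act [ -5.3   0.  -12.9] f [ 1.4  0.2 -3.3] m [-0.01 -0.63]
8 [ -4.3  -0.  -13.3] act [ -4.5  -0.  -13.2] f [ 2.4 -0.6 -3.5] m [ 0.01 -0.58]
10 [ -3.4  -0.  -13.6] act [ -3.5   0.  -13.5] f [ 2.3 -0.3 -3.5] m [ 0.05 -0.51]
12 [ -2.4  -0.  -13.8] act [ -2.5  -0.  -13.7] f [ 0.9 -1.4 -3.5] m [-0.02 -0.46]
14 [ -1.5  -0.  -13.9] act [ -1.5  -0.  -13.9] f [ 2.  -0.7 -3. ] m [ 0.02 -0.35]
16 [ -0.5  -0.  -14. ] act [ -0.5  -0.  -13.9] f [ 2.5 -0.4 -2.9] m [-0.03 -0.33]
24.6667 0.011360471003426848
```

Run:
```python
from h import *
f0=np.load("f0.npy")
zs=np.r_[np.arange(-.0155,-.0241,-.0015),np.arange(-.0245,-.0305,-.0005)]
probe([(0,0,z) for z in zs],[0]*len(zs),f0,lim=13)
manip.dwell(.3)
n,o=nose();print(o["t"],o["finger_gap"],(n*1e3).round(1),(vf(o["ft_force"])-f0).round(1))
im,d,c,M=snap("wrist","w5");im2,_,c2,M2=snap("scene","s5")
P=cloud(manip.get_calibration("wrist"),c["mount"],d)
print("top x",np.median(P[256:268,250:264].reshape(-1,3),0))
a=cv2.resize(im[130:310,156:356],(500,450),interpolation=cv2.INTER_CUBIC)
u,v=map(int,proj(c2,M2,pa));b=cv2.resize(im2[v-50:v+40,u-30:u+30],(300,450),interpolation=cv2.INTER_CUBIC);cv2.imwrite("pics/s5.png",np.hstack([a,b])[:,:,::-1])
```

```text
0 [  0.    0.  -15.5] act [  0.1   0.  -15.6] f [ 1.2 -1.2  1.4] m [-0.06 -0.07]
2 [  0.    0.  -18.5] act [  0.   -0.  -18.6] f [ 2.9 -1.3  0.3] m [-0.02 -0.31]
4 [  0.    0.  -21.5] act [  0.   -0.  -21.6] f [ 2.2  0.  -0.6] m [-0.   -0.41]
6 [  0.    0.  -24.5] act [ -0.   -0.  -24.6] f [ 2.4  0.1 -0.4] m [-0.02 -0.39]
8 [  0.    0.  -25.5] act [  0.1  -0.  -25.4] f [ 2.5 -0.4  2.4] m [ 0.03 -0.3 ]
10 [  0.    0.  -26.5] act [  0.   -0.  -26.6] f [ 2.7 -0.7  3.6] m [-0.04 -0.32]
12 [  0.    0.  -27.5] act [  0.   -0.  -27.4] f [ 1.8 -0.2  4.8] m [ 0.05 -0.24]
14 [  0.    0.  -28.5] act [  0.2  -0.  -27.8] f [-1.1 -0.3 14.4] m [-0.01  0.28]
STOP
28.7167 0.011323765261511548 [  0.2  -0.  -27.8] [-0.3 -0.4 15. ]
top x [-0.0117597  -0.00039973  0.00116121]
```

View pics/s5.png

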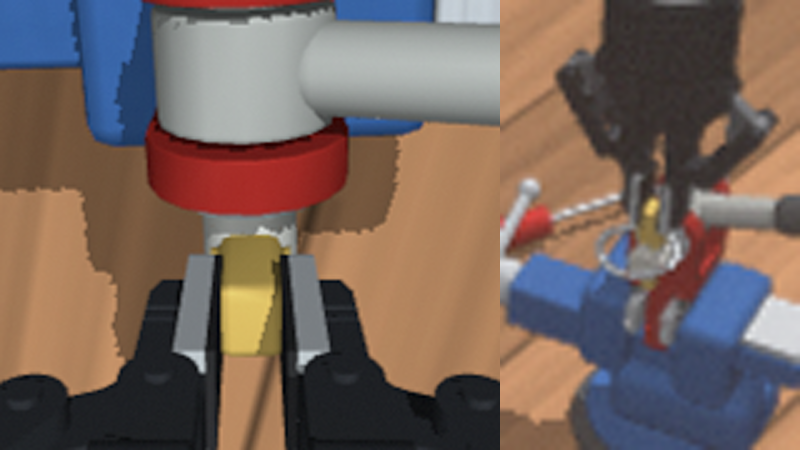

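The linchpin bottoms out at nominal depth with a sharp 15 N contact, and both views show the head on the pin and the ring open outward past the free end. Next: release, rise, close the fingers and sweep the bow down.

```bash
cat > ring.py <<'E'
from h import *
R=tool(0)
W=lambda y,z:pa+y*yv+(z-.19)*zv
E
python3 - <<'E'
from ring import *
manip.open()
p=manip.get_obs()["tcp_pos"];manip.servo_line(p+[0,0,.05],rate=.12)
im2,_,c2,M2=snap("scene","s6")
manip.grasp(40)
manip.servo_line(W(-.056,.265),R,rate=.12)
manip.servo_line(W(-.056,.226),rate=.08)
manip.dwell(.1);o=manip.get_obs();print(o["t"],o["finger_gap"],vf(o["ft_force"]).round(1))
f0=vf(o["ft_force"])
for b in np.arange(-.12,.96,.06):
    y=-.05*np.cos(b);z=.208-.05*np.sin(b)
    manip.servo_line(W(y-.006,z+.0025),rate=.06)
    o=manip.get_obs();f=vf(o["ft_force"])-f0;print(round(b,2),o["tcp_pos"][2].round(4),f.round(1))
    if np.linalg.norm(f)>12: print("STOP");break
print(o["t"])
im,_,c2,M2=snap("scene","s7")
u,v=map(int,proj(c2,M2,pa));k=lambda i:cv2.resize(i[v-40:v+35,u-35:u+30],(390,450),interpolation=cv2.INTER_CUBIC);cv2.imwrite("pics/s67.png",np.hstack([k(im2),k(im)])[:,:,::-1])
E
```

```text
32.2667 -7.019817662767189e-05 [0.3 0.1 0.5]
-0.12 0.2161 [-1.6 -0.6 -0.7]
-0.06 0.2135 [ 0.7 -1.   2.6]
0.0 0.2104 [ 0.5 -1.9  1.5]
0.06 0.2073 [-0.1 -2.1  2. ]
0.12 0.2043 [-0.4 -2.   1.5]
0.18 0.2013 [-0.5 -2.1  0.8]
0.24 0.1984 [-0.  -1.1  0.9]
0.3 0.1955 [ 0.4 -0.6  1. ]
0.36 0.1927 [-0.8 -1.1  0.7]
0.42 0.1899 [-0.5 -1.4  0.8]
0.48 0.1872 [-1.  -0.3  0.8]
0.54 0.1846 [-0.  -0.7  0.2]
0.6 0.1821 [-0.7  0.4  0.9]
0.66 0.1797 [-0.9  0.  -0.4]
0.72 0.1774 [-0.8 -0.3 -0.9]
0.78 0.1752 [-0.8 -0.3 -1.2]
0.84 0.1731 [-0.6 -0.2 -0.8]
0.9 0.1712 [-0.2 -0.8 -0.7]
0.96 0.1694 [-0.4 -0.3  0.1]
37.075
```

View pics/s67.png

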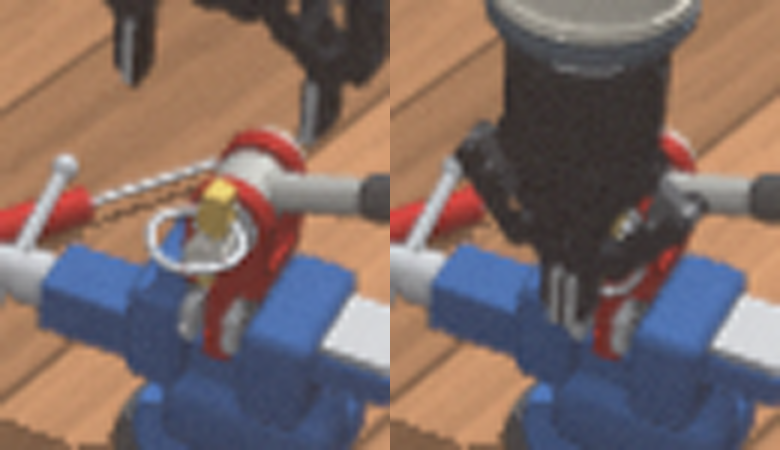

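Left, the linchpin is seated with its ring open around the stub. Right, the fingers have swept past, and the contact force vanished near b≈0.66, which suggests the ring snapped. Withdrawing to look.

Run:
```python
from ring import *
manip.servo_line(W(-.08,.17),rate=.1)
manip.servo_line(W(-.10,.30),rate=.15)
im2,_,c2,M2=snap("scene","s8")
manip.move_ptp(W(-.12,.30),down(psi+np.pi/2-np.pi*0.55))
im,d,c,M=snap("wrist","w8");u,v=map(int,proj(c,M,pa));print(u,v,manip.get_obs()["t"])
u=int(np.clip(u,40,470));v=int(np.clip(v,45,335))
k=lambda i,u,v:cv2.resize(i[v-40:v+40,u-35:u+35],(394,450),interpolation=cv2.INTER_CUBIC)
u2,v2=map(int,proj(c2,M2,pa));cv2.imwrite("pics/s8.png",np.hstack([k(im2,u2,v2),k(im,u,v)])[:,:,::-1])
```

```text
399 162 40.2
```

View pics/s8.png

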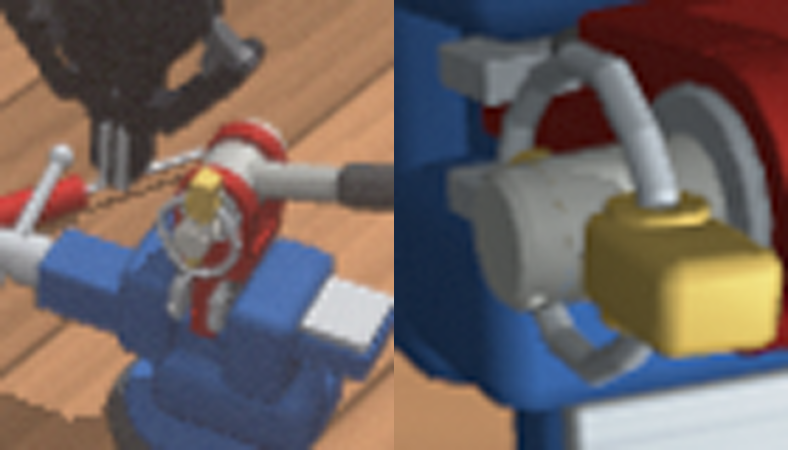

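The ring encircles the stub behind its end face, with its bow beyond the gilt nose, and the head is flush on the pin. The gripper is clear, so I'm handing in.

```bash
python3 -c "
from rig import manip
manip.dwell(.3);print(manip.sign_off(),manip.get_obs()['t'])"
```

```text
the job is handed in; nothing more can be done
the job is handed in; nothing more can be done
```

The linchpin is fitted to the clevis pin with its ring shut, and I handed the job in at about 40.5 s on the robot's clock. `sign_off` gives no verdict, so this rests on my own checks.

- **Insertion:** The cross-hole leaned about 36°, judged from the wrist camera. I entered it with the linchpin tilted to match, swung hole and linchpin upright together, then pushed the head home. Forces stayed at about 5 N until the head met the pin at about 15 N, against the 35 N limit.
- **Ring:** With the ring open towards the pin's free end, I released the linchpin and pushed the bow down with closed fingers at 3 N or less. The force dropped away past the over-centre point.
- **Last checks:** The final scene and wrist pictures show the head flush on the pin, the ring around the stub with its bow beyond the nose, and the gripper clear.

- **Not measured:** I judged the ring's shut angle by eye only. I did not re-measure the other tools; apart from the linchpin, the gripper was not brought up to anything on the bench.
- **Small disagreement:** The wrist camera's sideways reading of the head changed by about 1.3 mm between two looks. I put this down to where the pixels were sampled.

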